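# Hook the electrode tray back into reach

## Robot

A 6-joint arm with a two-finger parallel gripper is mounted at the origin on the work surface. World frame = base frame: x ahead of the robot, y to its left, z up, the work surface at z = 0. Lengths are in m, angles in rad, forces in N, time in s.
With the tool pointing down it reaches from about 0.325 to 0.775 m from the base axis. Payload 9.3 kg.
Tool frame: the origin (TCP) lies midway between the tips of the shut fingers; the grasp point (between the pads) lies 19 mm behind it (ctrl.grip_depth is the x of the grasp point in the tool frame, in m); x points along the fingers, z is the direction in which the jaws open and shut, and the axes are right-handed (so a half turn about x gives the same grasp; the last joint's range is limited). The gripper opens to 85 mm and grips with 20 to 120 N. Pads are 22 mm wide; open, the fingers measure 114 mm over their backs; the gripper's body (76 mm by 85 mm) begins 54 mm behind the grasp point. The pads swing forward as they close: fully open they stand 13 mm farther back than shut.
Start: joints at [-0.153, 0.259, 0.021, 1.334, 0, 1.418], TCP at [0.55, -0, 0.231] pointing down, gripper open.
Joint ranges: [-3.04, 3.04], [-0.91, 1.82], [-1.04, 1.36], [-1.92, 1.95], [-1.52, 1.45], [-3.14, 3.14]. Speed limits (rad/s): [2.22, 2.22, 2.79, 3.14, 3.14, 3.14].

## Interface

Orientations are given as a 3x3 rotation matrix whose columns are the frame's x, y, z axes.
In Python, from rig import ctrl gives the robot as it stands.
- The arm moves only by the tool servo_tool, never from a script. Its arguments are lists of equal length, an entry for each row: "rotation": the turn, a rotation vector about the world's x, y, z in units of 6 degrees (1.0 is 6 degrees), a list of three; "xyz": the shift along the world's x, y, z in units of 25 mm (1.0 is 25 mm), a list of three; "jaw": the opening in per cent of the stroke, from 0 (shut) to 100 (fully open). A call has 1 to 10 rows; each row is the pose to reach, as a shift and turn from the pose commanded when the call began; what a row does not reach only later rows make up. A row lasts 1/8 s, in which the tool goes at most 62.5 mm and 10.7 degrees, less where a joint would pass 70% of its speed; a pose out of reach is approached as far as the arm can. A call with a gripper value outside its range is refused whole. The fingers move at their own pace and stop on an object; "squeeze" is the grip in N (left out, the last holds). Time passes only in rows, so rows that repeat a pose let the fingers close. It gives the time, the measured TCP pose, the force and the opening at its end, in the units of the state.
- ctrl.get_obs(): the state, without advancing time (a new reading comes with each control period).
- ctrl.camera(name): name is "scene" or "side" or "wrist"; returns a dict with "img" (480x640x3 uint8, red, green, blue), "K" (3x3 intrinsics, pixels), "dist" ([k1, k2, p1, p2, k3] as OpenCV has them; the pictures are not rectified), "extrinsics" (4x4, takes a point from camera to world coordinates); the wrist camera has in their place "T_tool_cam" (4x4, takes a point from camera to tool coordinates, whose origin is the TCP and whose axes are the tool frame's). Camera axes: x right, y up, looking along -z (the intrinsics and any distortion apply to the point x, -y, -z); pixel columns grow to the right and rows downward; lengths in m; the calibration is good to about 2 mm. A picture is of the moment at which its call begins: read the wrist's pose just before it. There is no depth.
- ctrl.hand_in(): hands the job in, once; it reports no verdict.
Trained networks look in the newest picture that a camera, given by its name, has taken for a name from the list of things; names that differ only in an ending like _2 or _b are one class to them, and where a whole thing is asked for, a point or a joint stands for the part that bears it (a point fixed in the world has none). Each returns a list of dicts, best first, with "p" (0 to 1); they miss things now and then, are a little off and sometimes report something else, mostly with a low value. They report only what shows in the picture. A call takes as long as a camera call. They do not tell look-alikes from the thing itself.
- ctrl.find_in(label, camera): "rect" ([left, top, width, height] in pixels, round what is visible of it).
The state is a dict: "t": time; "joint_positions": joint angles; "dq": joint speeds; "effort": joint torques, N m; "tool_pos": TCP position; "ee_rot": TCP orientation; "force": force on the tool from outside, world axes, zero at the start; "torque": the same for the moment, N m; "grip_width": finger opening in m.
Only numpy, scipy, OpenCV 4.12 (cv2) and the standard library are available. Lean on these libraries where they do the work, as an engineer would, in place of code of your own. Each camera call takes 0.05 s, during which the arm holds its last target. There are 200 camera calls.

## Task

On this heart-recording trolley the steel tray of coloured electrode bulbs has been left at the far side, beyond the hand's reach. Pick up the orange-handled reach hook, lower its toe into the tray's wire handle and drag the tray, sliding flat and never lifted, until it stands fully on the blue mat with its wire handle still towards the robot (the handle may overhang); do not touch it with the gripper and do not shift the tray of paper rolls. Then unhook, stand the hook upright on its foot on the trolley top, clear of both trays, and let go.

Things in the scene. Friction and masses are not known exactly. Their poses are not given: they have to be found in the camera images.
- hook: Reach hook on its foot, 0.28 kg. Origin: centre of the foot's underside; x towards the toe, z up. Orange grip bar over the origin, 100 (x) x 26 (y) mm, z = 34 to 66 mm: pinch across y. Below: 14 mm wide stem, black foot plate 100 x 54 x 8 mm. Steel rod, 10 mm thick, runs forward with its underside at z = 50 mm; at x = 130 mm it turns down as the toe, a 10 mm round pin ending at z = 3 mm.
- bulb_tray: Tray to fetch: loose steel tray with five coloured bulbs fixed in it, 0.22 to 0.45 kg. A level handle of 7 mm wire juts from its near (-x) side. Origin: on the trolley top under the middle of the handle's opening, which spans 41 mm (x) x 41 mm (y), clear above and below; wire centred 26 mm up, its cross bar at x = -25 mm. Its pan spans x = 20 to 150, y = -60 to 60, 40 mm high, bulbs to 54 mm.
- roll_tray: The tray to leave alone: an identical loose steel tray with the same wire handle, holding two white paper rolls that rise to 52 mm. Origin and axes as for bulb_tray.
- mat: Thin flat blue mat, 220 (x) x 520 (y) mm, less than 1 mm thick and flush with the trolley top, so nothing catches on it. Origin: its centre; x across its short side, pointing away from the robot.
Mind the look-alikes: they are no part of the job. What is shaped like the hook but green is not meant. What is shaped like the bulb_tray but yellow is not meant.

How it is judged:
On the way:
1. the hook, held on the robot's side of the bulb tray, has dragged that tray more than 50 mm and is pulling it (distance of bulb_tray from where it was at the start of the episode above 0.05 m and contact force between hook and bulb_tray above 0.2 N and x of hook in the frame of bulb_tray below -0.08 m).
At the end, for the whole second after the job is handed in: The bulb tray stands flat and still, its origin 30 to 140 mm on the robot's side of the mat's long centre line and within 220 mm of the mat's centre along it, turned under 0.45 rad from square; the hook stands still and upright (0.1 rad) on its foot on the trolley top, touching neither tray (x of bulb_tray in the frame of mat between -0.14 and -0.03 m and y of bulb_tray in the frame of mat between -0.22 and 0.22 m and angle between the x axis of bulb_tray and the x axis of mat, either way round below 0.45 rad and height (world z) of each of bulb_tray, hook below 0.006 m and angle between each of bulb_tray, hook's own z axis and vertical below 0.1 rad and linear speed of each of bulb_tray, hook below 0.02 m/s and contact force between hook and bulb_tray below 0.1 N and contact force between hook and roll_tray below 0.1 N).
It fails at once if the tray of paper rolls is shifted by more than 15 mm (distance of roll_tray from where it was at the start of the episode above 0.015 m).
It fails at once if the gripper or arm touches the bulb tray (contact force between any of the fingers, the arm and bulb_tray above 0.5 N).
It fails at once if the bulb tray is lifted or tipped (more than 20 mm or 0.25 rad) (height (world z) of bulb_tray above 0.02 m or angle between bulb_tray's own z axis and vertical above 0.25 rad).
It also fails if it takes over 58 s, if anything falls off the work surface, if the arm or the gripper's body presses on something with over 40 N, if the wrist force passes 120 N, or if a joint passes its speed limit or range.

## Working session

There is one attempt and no reset: what is moved stays moved. The work goes in short steps, Python scripts to look and compute and a tool call to move; the robot and the scene stay as the last step left them, time stands still between calls to the robot, and variables do not carry over. Pictures are saved under pics/ and viewed, on a budget of 10 in all, crops included, one or two more only if the job needs it, and the job is handed in when it is done.

Besides the shell and the picture viewer there is one more tool, called after ">>>" by a JSON object that holds its "method" and its "body", one argument or row to a line. servo_tool: Moves the arm, as the interface text tells. Its arguments: {"type":"object","properties":{"rotation":{"type":"array","items":{"type":"array","items":{"type":"number"}}},"xyz":{"type":"array","items":{"type":"array","items":{"type":"number"}}},"jaw":{"type":"array","items":{"type":"number"}},"squeeze":{"type":"number"}},"required":["rotation","xyz","jaw"]}

```bash
mkdir -p pics; cat > h.py <<'E'
import numpy as np, cv2
from rig import ctrl
def cam(name):
    o=ctrl.get_obs(); c=ctrl.camera(name)
    if name=="wrist":
        T=np.eye(4);T[:3,:3]=np.array(o["ee_rot"]);T[:3,3]=o["tool_pos"]
        c["E"]=T@np.array(c["T_tool_cam"])
    else: c["E"]=np.array(c["extrinsics"])
    return c
def ray(c,u,v):
    p=cv2.undistortPoints(np.array([[[u,v]]],float),np.array(c["K"]),np.array(c["dist"]))[0,0]
    return c["E"][:3,:3]@np.array([p[0],-p[1],-1.])
def px2w(c,u,v,z=0.):
    d=ray(c,u,v);o=c["E"][:3,3];return o+d*(z-o[2])/d[2]
def w2px(c,P):
    P=np.atleast_2d(np.array(P,float));q=(P-c["E"][:3,3])@c["E"][:3,:3]
    q=q*[1,-1,-1]
    return cv2.projectPoints(q,np.zeros(3),np.zeros(3),np.array(c["K"]),np.array(c["dist"]))[0][:,0]
def save(c,n,crop=None,s=1):
    im=c["img"]
    if crop: l,t,w,h=crop;im=im[t:t+h,l:l+w]
    im=cv2.resize(im,None,fx=s,fy=s,interpolation=cv2.INTER_CUBIC)
    cv2.imwrite("pics/"+n,im[:,:,::-1])
E
python3 - <<'E'
from h import *
for n in ["scene","side"]:
    c=cam(n);save(c,n+"0.png");print(n,c["E"].round(2).tolist())
    for l in ["hook","bulb_tray","roll_tray","mat"]:
        print(l,[(round(d["p"],2),[round(x) for x in d["rect"]]) for d in ctrl.find_in(l,n)])
o=ctrl.get_obs();print(o["t"],np.round(o["ee_rot"],2).tolist(),o["force"],o["grip_width"],ctrl.grip_depth)
E
```

```text
scene [[-0.22, -0.53, 0.82, 1.45], [0.97, -0.14, 0.17, 0.21], [0.02, 0.84, 0.55, 0.62], [0.0, 0.0, 0.0, 1.0]]
hook [(0.83, [399, 197, 56, 64]), (0.66, [447, 254, 108, 44])]
bulb_tray [(0.91, [132, 271, 105, 93]), (0.7, [315, 182, 74, 43])]
roll_tray [(0.84, [261, 292, 102, 95])]
mat [(0.84, [140, 234, 285, 104])]
side [[0.95, 0.21, -0.24, 0.4], [-0.32, 0.66, -0.68, -0.52], [0.01, 0.72, 0.7, 0.59], [0.0, 0.0, 0.0, 1.0]]
hook [(0.84, [171, 140, 101, 46]), (0.55, [248, 86, 48, 71])]
bulb_tray [(0.72, [432, 229, 132, 81]), (0.69, [133, 195, 90, 88])]
roll_tray [(0.88, [374, 154, 104, 62])]
mat [(0.63, [268, 149, 252, 254])]
0.5 [[-0.0, 0.0, 1.0], [-0.0, 1.0, -0.0], [-1.0, -0.0, -0.0]] [-0.2081973   0.12165258  0.63082327] 0.08553072549293941 -0.0187
```

View pics/scene0.png

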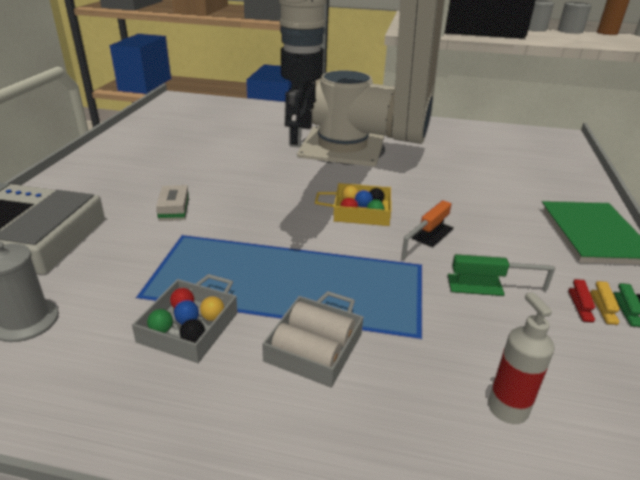

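View pics/side0.png

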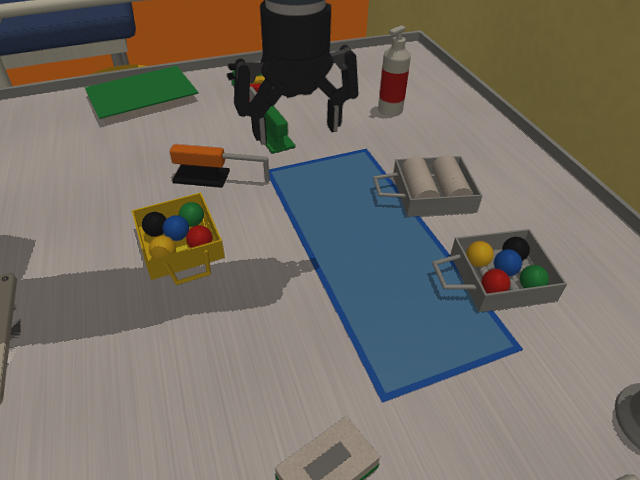

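The orange hook is at scene (430,225) / side (220,165); the green one at scene (485,275) is the look-alike. The steel bulb tray is at scene (185,318) / side (505,270); the yellow one at scene (363,203) is the look-alike. The roll tray is at scene (313,338). I'll confirm these in one enlarged montage.

```bash
python3 - <<'E'
import cv2,numpy as np
a=cv2.imread("pics/scene0.png");b=cv2.imread("pics/side0.png")
def cr(i,l,t,w=133,h=100):
    return cv2.resize(i[t:t+h,l:l+w],(400,300),interpolation=cv2.INTER_CUBIC)
m=np.vstack([np.hstack([cr(a,360,180),cr(b,150,120)]),np.hstack([cr(a,120,270),cr(b,432,220)])])
cv2.imwrite("pics/mont.png",m)
E
```

```text
(no output)
```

View pics/mont.png

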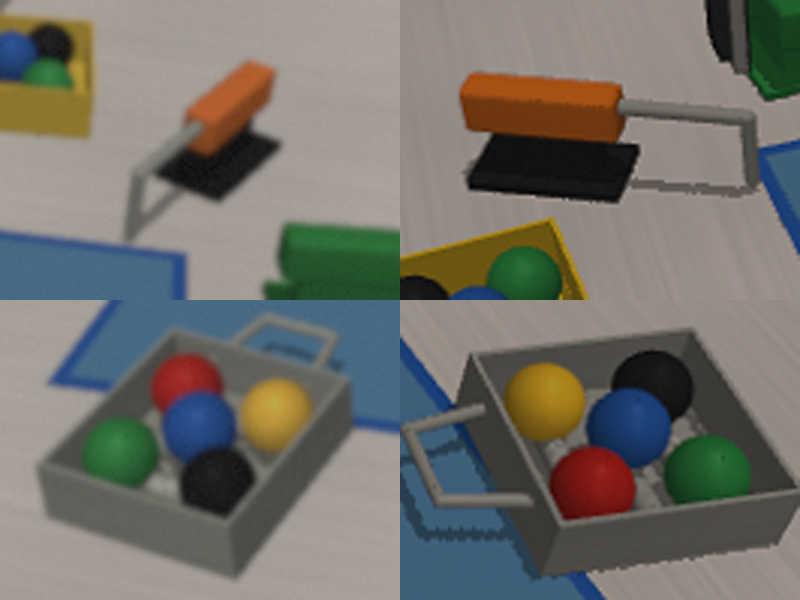

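The montage confirms them: the orange hook's toe points to +x, -y (scene (403,260)). The steel tray has five bulbs and its wire handle faces the robot. Now fitting poses from hand-read corners in both views.

```bash
cat > fit.py <<'E'
from h import *
from scipy.optimize import least_squares
def fit(obs,x0):
    # obs: list of (cam, [(u,v,x,y,z)...])
    def res(q):
        r=[]
        for c,l in obs:
            l=np.array(l,float);s,k=np.sin(q[2]),np.cos(q[2])
            P=np.c_[q[0]+k*l[:,2]-s*l[:,3],q[1]+s*l[:,2]+k*l[:,3],l[:,4]]
            r.append((w2px(c,P)-l[:,:2]).ravel())
        return np.concatenate(r)
    s=least_squares(res,x0,loss="soft_l1",f_scale=2)
    return s.x,res(s.x)
E
python3 - <<'E'
from fit import *
A,B=cam("scene"),cam("side")
m=1e-3
H=[(A,[(402.7,259.7,.13,0,.003),(405.7,237.3,.135,0,.06),(432.7,246.7,.05,.027,.004),(453.3,228.3,-.05,.027,.008),(411.7,236.7,.05,-.027,.004)]),
 (B,[(267.7,182.3,.13,0,.003),(266.7,157.7,.13,0,.06),(222.3,186.7,.05,-.027,0.002),(172.7,182,-.05,-.027,.002),(229.7,168.7,.05,.027,.008)])]
T=[(A,[(178.3,280.7,.02,-.06,.04),(133.3,325,.15,-.06,.04),(236.7,296.7,.02,.06,.04),(197.3,343.7,.15,.06,.04),(208.3,275.3,-.025,-.022,.026),(233.3,281.3,-.025,.022,.026)]),
 (B,[(456.3,238.3,.02,.06,.04),(565.3,283.3,.15,-.06,.04),(529.7,230.3,.15,.06,.04),(486.3,293.3,.02,-.06,.04),(433.7,263.3,-.025,.022,.026),(444.7,287.3,-.025,-.022,.026)])]
R=[(A,[(295,299,.02,-.06,.04),(266,345,.15,-.06,.04),(363,327,.02,.06,.04),(332,372,.15,.06,.04)]),
 (B,[(397,160,.02,.06,.04),(406,197,.02,-.06,.04),(461,157,.15,.06,.04),(479,190,.15,-.06,.04)])]
M=[(A,[(183,237,-.11,-.26,0),(423,263,-.11,.26,0),(421,329,.11,.26,0)]),
 (B,[(268,171,-.11,.26,0),(366,150,.11,.26,0),(384,399,-.11,-.26,0),(521,348,.11,-.26,0)])]
for n,o in zip("HTRM",[H,T,R,M]):
    x,r=fit(o,[.6,0,0]);print(n,x.round(4),r.round(1))
E
```

```text
H [ 0.4378  0.2783 -0.4558] [-0.5 -0.8 -1.3 -0.5 -0.4  0.2  0.1 -1.7 -1.6  1.1 -0.2 -1.6 -0.9 -1.7
  0.7 -0.6 -0.5 -0.6  0.3 -2.1]
T [ 0.7634 -0.1103 -0.1468] [-1.3 -2.  -2.  -0.6 -0.6 -1.6 -1.2  1.1  0.5  0.6 -3.6  0.2 -2.1 -2.
  1.1 -1.  -1.4 -3.2 -1.2  1.   0.4 -0.3 -0.5 -2.7]
R [ 0.7629  0.1179 -0.2283] [ 4.9 -2.3 -3.8 -0.5  1.4 -8.9  1.  -0.6 -0.9 -3.2  4.7  0.2  1.  -3.
  3.8  3.5]
M [0.6797 0.0069 0.0434] [-1.9 -2.2 -1.1  1.1  1.3  9.9 -3.6 -1.7 -0.3 -2.5 -1.5  1.6  2.  -0.4]
```

>>> {"method": "servo_tool", "body": {
  "rotation": [
    [0,0,1.8],
    [0,0,3.5],
    [0,0,5.3],
    [0,0,7],
    [0,0,8.8],
    [0,0,10.65],
    [0,0,10.65],
    [0,0,10.65],
    [0,0,10.65]
  ],
  "xyz": [
    [-0.7,1.8,0],
    [-1.4,3.6,-0.5],
    [-2.2,5.4,-1],
    [-3,7.2,-1.5],
    [-3.7,9,-2],
    [-4.5,11.1,-2],
    [-4.5,11.1,-2],
    [-4.5,11.1,-2],
    [-4.5,11.1,-2]
  ],
  "jaw": [100,100,100,100,100,100,100,100,100]
}}

```text
t: 1.72
tool_pos: [0.438, 0.2766, 0.1813]
ee_rot: [[0.0, -0.897, 0.442], [-0.0, 0.442, 0.897], [-1.0, -0.0, -0.0]]
force: [-0.6, -0.8, 0.1]
grip_width: 0.0854
```

```bash
python3 - <<'E'
from h import *
c=cam("wrist");o=ctrl.get_obs()
H=[.4378,.2783,-.4558];s,k=np.sin(H[2]),np.cos(H[2])
L=np.array([(.13,0,.055),(.05,.013,.066),(.05,-.013,.066),(-.05,.013,.066),(-.05,-.013,.066),(.05,.027,.008),(.05,-.027,.008),(-.05,.027,.008),(-.05,-.027,.008)])
P=np.c_[H[0]+k*L[:,0]-s*L[:,1],H[1]+s*L[:,0]+k*L[:,1],L[:,2]]
uv=w2px(c,P);print(uv.round())
for p in uv: cv2.circle(c["img"],(int(p[0]),int(p[1])),3,(255,0,255),1)
save(c,"w1.png");print(o["tool_pos"],np.round(o["joint_positions"],2))
E
```

```text
[[324. 384.]
 [342. 299.]
 [306. 299.]
 [344. 160.]
 [304. 160.]
 [354. 272.]
 [293. 272.]
 [357. 155.]
 [290. 155.]]
[0.43806249 0.27649351 0.18134197] [ 0.4   0.22 -0.15  1.19 -0.    0.86]
```

View pics/w1.png

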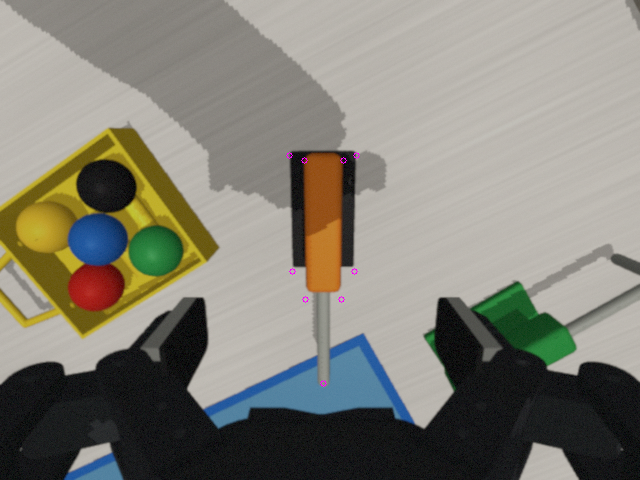

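The projected pose matches the orange hook (bar at pixels (323,222)) to a few mm, and the yellow tray and green hook are clear of the fingers. Descend and grip.

>>> {"method": "servo_tool", "body": {
  "rotation": [
    [0,0,0],
    [0,0,0],
    [0,0,0],
    [0,0,0],
    [0,0,0],
    [0,0,0],
    [0,0,0],
    [0,0,0],
    [0,0,0],
    [0,0,0]
  ],
  "xyz": [
    [0,0,-1.5],
    [0,0,-3],
    [0,0,-4.5],
    [0,0,-5.5],
    [0,0,-6],
    [0,0,-6],
    [0,0,-6],
    [0,0,-6],
    [0,0,-6],
    [0,0,-6]
  ],
  "jaw": [100,100,100,100,100,100,20,0,0,0],
  "squeeze": 80
}}

```text
t: 3.02
tool_pos: [0.4378, 0.2777, 0.0319]
ee_rot: [[0.001, -0.898, 0.44], [0.0, 0.44, 0.898], [-1.0, -0.001, 0.001]]
force: [-0.2, -0.3, 6.2]
grip_width: 0.0252
```

>>> {"method": "servo_tool", "body": {
  "rotation": [
    [0,0,0],
    [0,0,0],
    [0,0,0],
    [0,0,0],
    [0,0,0],
    [0,0,0],
    [0,0,0]
  ],
  "xyz": [
    [0,0,0],
    [0,0,0],
    [0,0,1],
    [0,0,2],
    [0,0,3],
    [0,0,4],
    [0,0,4]
  ],
  "jaw": [0,0,0,0,0,0,0]
}}

```text
t: 3.9
tool_pos: [0.4381, 0.2778, 0.1324]
ee_rot: [[0.003, -0.898, 0.44], [0.001, 0.44, 0.898], [-1.0, -0.002, 0.002]]
force: [-0.5, -0.3, -3.3]
grip_width: 0.025
```

>>> {"method": "servo_tool", "body": {
  "rotation": [
    [0,0,0.5],
    [0,0,1],
    [0,0,1.5],
    [0,0,2],
    [0,0,2.5],
    [0,0,2.95],
    [0,0,2.95],
    [0,0,2.95],
    [0,0,2.95],
    [0,0,2.95]
  ],
  "xyz": [
    [0.7,-1.7,0],
    [1.7,-3.6,0],
    [3,-6,0],
    [4.4,-8.5,0],
    [5.8,-11,0],
    [7,-13,0],
    [7.6,-14.3,0],
    [8,-14.8,0],
    [8,-14.8,0],
    [8,-14.8,0]
  ],
  "jaw": [0,0,0,0,0,0,0,0,0,0]
}}

```text
t: 5.15
tool_pos: [0.6367, -0.0911, 0.1306]
ee_rot: [[-0.002, -0.989, 0.145], [0.001, 0.145, 0.989], [-1.0, 0.002, 0.001]]
force: [0.7, 1.0, -2.3]
grip_width: 0.0249
```

```bash
python3 - <<'E'
from h import *
o=ctrl.get_obs();print(o["t"],o["tool_pos"],np.round(o["ee_rot"],3).tolist())
c=cam("side");save(c,"s2.png",(340,140,260,200),3)
c=cam("wrist");save(c,"w2.png")
E
```

```text
5.15 [ 0.63666418 -0.09111302  0.130574  ] [[-0.002, -0.989, 0.145], [0.001, 0.145, 0.989], [-1.0, 0.002, 0.001]]
```

View pics/w2.png

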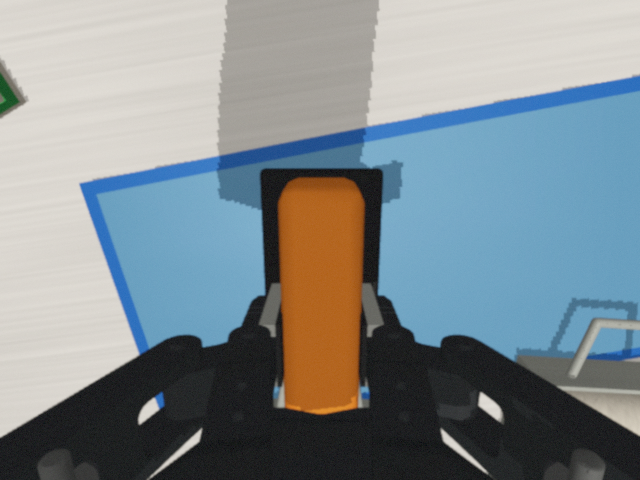

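View pics/s2.png

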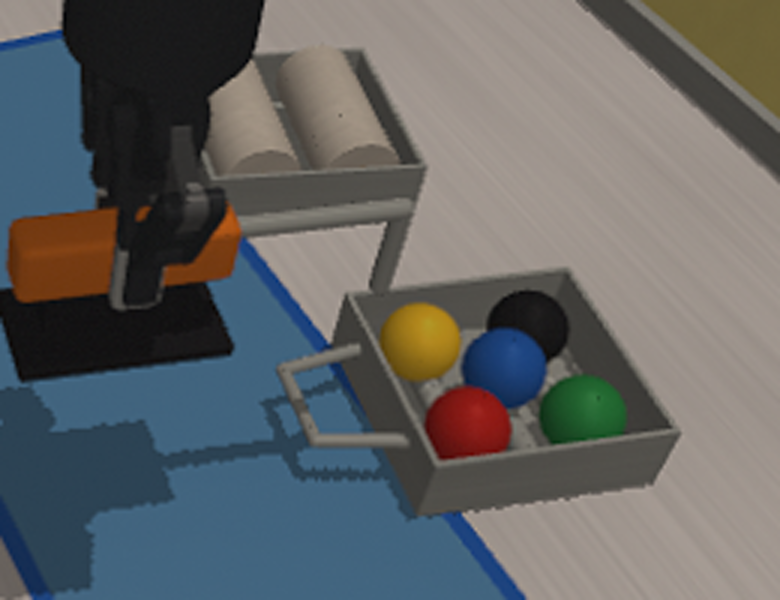

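```bash
python3 - <<'E'
from h import *
c=cam("side");d=cam("scene")
print("toe side",px2w(c,465.5,236.5,.102))
for u,v in [(433.7,263.6),(445.5,286.5),(459.3,256),(475.7,286.7)]: print(px2w(c,u,v,.026).round(4))
T=np.array([.6367,-.0911]);f=np.array([.989,-.145])
for e in(.123,.130,.137): print(e,w2px(c,[*(T+f*e),.102]).round(1), w2px(d,[*(T+f*e),.102]).round(1))
save(d,"a2.png",(130,190,200,150),4)
E
```

```text
toe side [ 0.76272963 -0.11138871  0.102     ]
[ 0.7407 -0.0858  0.026 ]
[ 0.7355 -0.1324  0.026 ]
[ 0.7872 -0.0839  0.026 ]
[ 0.7784 -0.1469  0.026 ]
0.123 [[461.9 236. ]] [[210.7 250.7]]
0.13 [[466.5 235.4]] [[208.6 252.8]]
0.137 [[471.1 234.9]] [[206.6 254.9]]
```

View pics/a2.png

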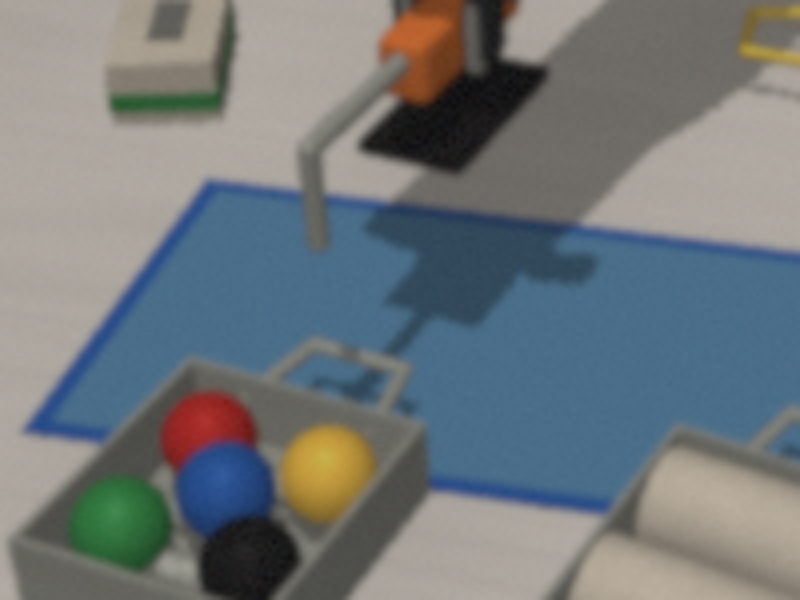

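The toe sits over the handle's middle (side (466,237), scene (209,252)), with the fitted origin agreeing to about 2 mm. Lower.

>>> {"method": "servo_tool", "body": {
  "rotation": [
    [0,0,0],
    [0,0,0],
    [0,0,0],
    [0,0,0],
    [0,0,0],
    [0,0,0]
  ],
  "xyz": [
    [0,0,-0.8],
    [0,0,-1.7],
    [0,0,-2.6],
    [0,0,-3.3],
    [0,0,-3.7],
    [0,0,-3.7]
  ],
  "jaw": [0,0,0,0,0,0]
}}

```text
t: 6.1
tool_pos: [0.6372, -0.0921, 0.0385]
ee_rot: [[-0.001, -0.989, 0.146], [0.0, 0.146, 0.989], [-1.0, 0.001, 0.0]]
force: [0.0, 0.6, -2.9]
grip_width: 0.025
```

```bash
python3 - <<'E'
from h import *
c=cam("side");d=cam("scene")
i=cv2.resize(c["img"][180:320,400:587],(400,300));j=cv2.resize(d["img"][240:352,140:290],(400,300))
cv2.imwrite("pics/m3.png",np.hstack([i,j])[:,:,::-1])
E
```

```text
(no output)
```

View pics/m3.png

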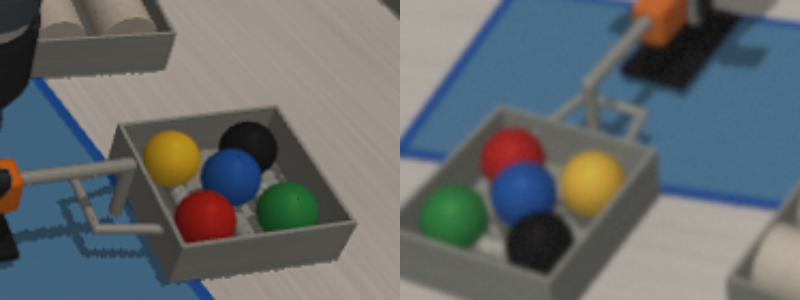

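The toe is inside the wire loop in both views (left (122,185), right (592,105)). Drag toward the robot.

>>> {"method": "servo_tool", "body": {
  "rotation": [
    [0,0,0],
    [0,0,0],
    [0,0,0],
    [0,0,0],
    [0,0,0],
    [0,0,0],
    [0,0,0],
    [0,0,0],
    [0,0,0],
    [0,0,0]
  ],
  "xyz": [
    [-0.3,0,0],
    [-0.6,0,0],
    [-0.9,0,0],
    [-1.2,0,0],
    [-1.6,0,0],
    [-2,0,0],
    [-2.4,0,0],
    [-2.8,0,0],
    [-3.2,0,0],
    [-3.6,0,0]
  ],
  "jaw": [0,0,0,0,0,0,0,0,0,0]
}}

```text
t: 7.45
tool_pos: [0.5469, -0.0925, 0.0388]
ee_rot: [[0.0, -0.989, 0.146], [-0.0, 0.146, 0.989], [-1.0, -0.0, -0.0]]
force: [2.6, 0.9, -2.6]
grip_width: 0.025
```

>>> {"method": "servo_tool", "body": {
  "rotation": [
    [0,0,0],
    [0,0,0],
    [0,0,0],
    [0,0,0],
    [0,0,0],
    [0,0,0],
    [0,0,0],
    [0,0,0],
    [0,0,0],
    [0,0,0]
  ],
  "xyz": [
    [-0.4,0,0],
    [-0.8,0,0],
    [-1.2,0,0],
    [-1.6,0,0],
    [-2,0,0],
    [-2.4,0,0],
    [-2.8,0,0],
    [-3.2,0,0],
    [-3.5,0,0],
    [-3.6,0,0]
  ],
  "jaw": [0,0,0,0,0,0,0,0,0,0]
}}

```text
t: 8.7
tool_pos: [0.4568, -0.0924, 0.0387]
ee_rot: [[-0.001, -0.989, 0.146], [0.0, 0.146, 0.989], [-1.0, 0.001, 0.0]]
force: [1.7, 1.0, -3.0]
grip_width: 0.0249
```

```bash
python3 - <<'E'
from h import *
print(ctrl.get_obs()["force"],ctrl.get_obs()["tool_pos"])
c=cam("side");d=cam("scene")
i=cv2.resize(c["img"][130:430,190:590],(400,300));j=cv2.resize(d["img"][170:395,130:430],(400,300))
cv2.imwrite("pics/m4.png",np.hstack([i,j])[:,:,::-1])
E
```

```text
[ 1.66919805  1.01787716 -3.02890892] [ 0.45676832 -0.09242829  0.03872049]
```

View pics/m4.png

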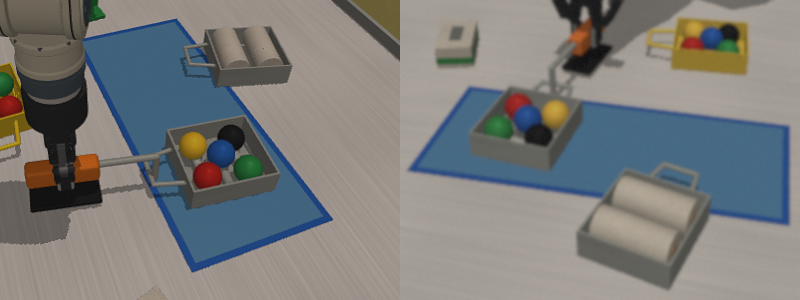

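The tray is pulled onto the mat (left view (220,160)), handle toward the robot, with the roll tray untouched. Unhook: ease forward, then lift.

>>> {"method": "servo_tool", "body": {
  "rotation": [
    [0,0,0],
    [0,0,0],
    [0,0,0],
    [0,0,0],
    [0,0,0],
    [0,0,0],
    [0,0,0]
  ],
  "xyz": [
    [0.25,0,0],
    [0.5,0,0],
    [0.5,0,0.5],
    [0.5,0,1],
    [0.5,0,1.7],
    [0.5,0,2.4],
    [0.5,0,2.4]
  ],
  "jaw": [0,0,0,0,0,0,0]
}}

```text
t: 9.68
tool_pos: [0.4708, -0.0928, 0.1005]
ee_rot: [[0.003, -0.989, 0.146], [-0.001, 0.146, 0.989], [-1.0, -0.003, -0.001]]
force: [0.2, -0.2, -3.8]
grip_width: 0.0248
```

```bash
python3 - <<'E'
from h import *
o=ctrl.get_obs();print(o["t"],o["tool_pos"],o["force"])
d=cam("scene")
for u,v in [(317,200),(335,215)]: print("yellow handle/corner",px2w(d,u,v,.026).round(3))
for u,v in [(157,212),(188,212),(189,190)]: print("box",px2w(d,u,v,.01).round(3))
E
```

```text
9.675 [ 0.47076136 -0.09277898  0.10053773] [ 0.19335002 -0.20343411 -3.79507198]
yellow handle/corner [0.396 0.006 0.026]
yellow handle/corner [0.453 0.06  0.026]
box [ 0.519 -0.344  0.01 ]
box [ 0.501 -0.276  0.01 ]
box [ 0.4   -0.318  0.01 ]
```

>>> {"method": "servo_tool", "body": {
  "rotation": [
    [0,0,0],
    [0,0,0],
    [0,0,0],
    [0,0,0],
    [0,0,0],
    [0,0,0],
    [0,0,0],
    [0,0,0],
    [0,0,0],
    [0,0,0]
  ],
  "xyz": [
    [-1,-0.4,0],
    [-2.2,-0.9,0],
    [-3.4,-1.5,0],
    [-3.4,-1.5,0],
    [-3.4,-1.5,-1],
    [-3.4,-1.5,-2],
    [-3.4,-1.5,-2.4],
    [-3.4,-1.5,-2.6],
    [-3.4,-1.5,-2.7],
    [-3.4,-1.5,-2.7]
  ],
  "jaw": [0,0,0,0,0,0,0,0,0,0]
}}

```text
t: 10.98
tool_pos: [0.3855, -0.1302, 0.0319]
ee_rot: [[0.001, -0.989, 0.146], [-0.001, 0.146, 0.989], [-1.0, -0.001, -0.0]]
force: [-0.2, 0.1, -2.4]
grip_width: 0.0251
```

>>> {"method": "servo_tool", "body": {
  "rotation": [
    [0,0,0],
    [0,0,0],
    [0,0,0],
    [0,0,0]
  ],
  "xyz": [
    [0,0,-0.04],
    [0,0,-0.06],
    [0,0,-0.06],
    [0,0,-0.06]
  ],
  "jaw": [0,0,0,0]
}}

```text
t: 11.48
tool_pos: [0.3856, -0.1302, 0.0318]
ee_rot: [[0.002, -0.989, 0.146], [-0.001, 0.146, 0.989], [-1.0, -0.003, -0.001]]
force: [-7.5, 4.6, 28.9]
grip_width: 0.0251
```

>>> {"method": "servo_tool", "body": {
  "rotation": [
    [0,0,0],
    [0,0,0],
    [0,0,0],
    [0,0,0],
    [0,0,0],
    [0,0,0],
    [0,0,0],
    [0,0,0],
    [0,0,0],
    [0,0,0]
  ],
  "xyz": [
    [0,0,0.05],
    [0,0,0.05],
    [0,0,0.05],
    [0,0,0.05],
    [0,0,0.05],
    [0,0,0.05],
    [0,0,0.05],
    [0,0,1],
    [0,0,2.5],
    [0,0,4.5]
  ],
  "jaw": [0,20,60,100,100,100,100,100,100,100]
}}

```text
t: 12.72
tool_pos: [0.3844, -0.1297, 0.1429]
ee_rot: [[-0.002, -0.989, 0.146], [0.001, 0.146, 0.989], [-1.0, 0.002, 0.001]]
force: [0.8, -0.4, 0.1]
grip_width: 0.0853
```

>>> {"method": "servo_tool", "body": {
  "rotation": [
    [0,0,0],
    [0,0,0],
    [0,0,0],
    [0,0,0]
  ],
  "xyz": [
    [0,0,1],
    [0,0,2],
    [0,0,2],
    [0,0,2]
  ],
  "jaw": [100,100,100,100]
}}

```text
t: 13.22
tool_pos: [0.3847, -0.1299, 0.1916]
ee_rot: [[-0.001, -0.989, 0.146], [0.0, 0.146, 0.989], [-1.0, 0.001, 0.0]]
force: [0.5, -0.1, -0.2]
grip_width: 0.085
```

```bash
python3 - <<'E'
from h import *
print(ctrl.get_obs()["t"],ctrl.get_obs()["grip_width"])
c=cam("side");d=cam("scene")
i=c["img"][120:460,150:550];j=cv2.resize(d["img"][140:395,100:400],(400,340))
cv2.imwrite("pics/m5.png",np.hstack([i,j])[:,:,::-1])
E
```

```text
13.225 0.08500539070499191
```

View pics/m5.png

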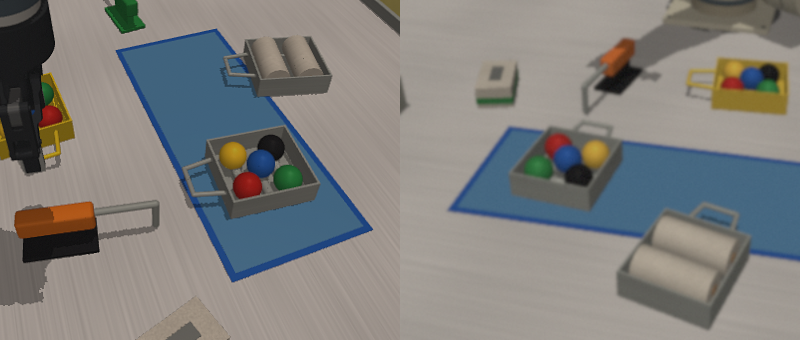

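The hook stands upright and free (left (55,235)) and the tray is inside the mat (left (262,175)). One numeric check, then hand in if it passes.

```bash
python3 - <<'E'
from fit import *
B=cam("side")
o=lambda l:[(B,[(u+150,v+120,x,y,z) for u,v,x,y,z in l])]
t,r=fit(o([(207,147,.02,.06,.04),(289,126,.15,.06,.04),(320,182,.15,-.06,.04),(234,196,.02,-.06,.04)]),[.6,-.1,0])
m,s=fit(o([(117,51,-.11,.26,0),(216,30,.11,.26,0),(371,230,.11,-.26,0),(234,280,-.11,-.26,0)]),[.68,0,0])
k,q=np.cos(m[2]),np.sin(m[2]);d=t[:2]-m[:2]
x,y=k*d[0]+q*d[1],-q*d[0]+k*d[1];a=t[2]-m[2]
print(t.round(3),m.round(3),abs(r).max().round(1),abs(s).max().round(1),"tray in mat",x,y,a)
if -.125<x<-.045 and abs(y)<.19 and abs(a)<.4: print("hand in",ctrl.hand_in())
E
```

```text
[ 0.603 -0.106 -0.094] [0.68  0.005 0.039] 10.0 2.8 tray in mat -0.08161735260407933 -0.10819386656383796 -0.13285872076871322
the job is handed in; nothing more can be done
hand in None
```

I dragged the steel bulb tray onto the blue mat with the orange hook, set the hook upright on its foot clear of both trays, let go and handed in at about 13 s of the 58 s allowed.

**Tray:** the last fit puts its origin about 82 mm on the robot's side of the mat's centre line (limits 30 to 140 mm). It is about 108 mm along the mat from the centre, and 0.13 rad from square. One tray corner in that fit was off by 10 px, but the result matches the position worked out from the drag to within about 7 mm. The handle still faces the robot.

**Hook and roll tray:** in the final pictures the hook stands free of both trays and the paper-roll tray looks unmoved. I checked these two only by eye, not with a fit.

**Forces:** about 2 to 3 N showed while pulling, and 29 N for a moment as I pressed the hook's foot onto the trolley. No limit was exceeded in any reading.

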